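# Lay out the enamel syringes from light to dark

## Task

Lay the four enamel syringes from the mat in the grooves of the syringe rest, in order of shade from light to dark: the white one already lies in the first groove, so the palest goes next to it and the darkest in the far end groove. Seat each squarely in its groove, in line with the white one and with its tip pointing the same way. Leave the white syringe and the box of tips where they are.

Things in the scene. Friction and masses are not known exactly. Their poses are not given: they have to be found in the camera images.
- syringe_cream: Loose 24 g syringe of pale yellow-cream (palest) enamel: barrel 19 mm across, 90 mm long; white flange with ears (34 mm across) at the rear, pink-capped tip in front, 116 mm overall. Origin: on the axis, in the middle of the barrel (grip here), 45 mm from the flange end; x: along it to the tip. Starts on the teal mat, axis 11.5 mm above the bench, 60 mm from its neighbour, tip either way.
- syringe_amber: Loose 24 g syringe of golden yellow (second) enamel: barrel 19 mm across, 90 mm long; white flange with ears (34 mm across) at the rear, pink-capped tip in front, 116 mm overall. Origin: on the axis, in the middle of the barrel (grip here), 45 mm from the flange end; x: along it to the tip. Starts on the teal mat, axis 11.5 mm above the bench, 60 mm from its neighbour, tip either way.
- syringe_rust: Loose 24 g syringe of red-brown (third) enamel: barrel 19 mm across, 90 mm long; white flange with ears (34 mm across) at the rear, pink-capped tip in front, 116 mm overall. Origin: on the axis, in the middle of the barrel (grip here), 45 mm from the flange end; x: along it to the tip. Starts on the teal mat, axis 11.5 mm above the bench, 60 mm from its neighbour, tip either way.
- syringe_umber: Loose 24 g syringe of almost black brown (darkest) enamel: barrel 19 mm across, 90 mm long; white flange with ears (34 mm across) at the rear, pink-capped tip in front, 116 mm overall. Origin: on the axis, in the middle of the barrel (grip here), 45 mm from the flange end; x: along it to the tip. Starts on the teal mat, axis 11.5 mm above the bench, 60 mm from its neighbour, tip either way.
- groove_1: Groove 1 of the syringe rest. Next to the white syringe. The rest is fixed: a dark base plate 74 x 272 mm, 5 mm thick, with two aluminium rails 30 mm high. Origin: midway between the rails on the axis of a seated barrel, 32 mm above the bench; lay the barrel's middle here. x: along the groove, the way the white tip points; y: along the row, away from white.
- groove_2: Groove 2 of the syringe rest. Second from the white syringe. Each groove is a V notch in both rails, 45 degree flanks, 23 mm wide at the mouth, 11 mm deep; the grooves are 50 mm apart. Origin: midway between the rails on the axis of a seated barrel, 32 mm above the bench; lay the barrel's middle here. x: along the groove, the way the white tip points; y: along the row, away from white.
- groove_3: Groove 3 of the syringe rest. Third from the white syringe. The rails are 9 mm thick, 45 mm clear apart: room for the fingers. Origin: midway between the rails on the axis of a seated barrel, 32 mm above the bench; lay the barrel's middle here. x: along the groove, the way the white tip points; y: along the row, away from white.
- groove_4: Groove 4 of the syringe rest. Fourth from the white syringe, the far end of the row. Origin: midway between the rails on the axis of a seated barrel, 32 mm above the bench; lay the barrel's middle here. x: along the groove, the way the white tip points; y: along the row, away from white.
- syringe_white: Syringe of the same make and size with white enamel, already lying in an end groove of the rest, 50 mm from groove 1, its middle midway between the rails. Origin: barrel axis at the flange end, 32 mm above the bench; x: along it to the tip. It stays there.
- tip_box: Clear plastic box of pink dispensing tips with a blue and white top, 63 x 88 mm, 40 mm high, standing on the bench between and beyond the rest and the mat; origin at the centre of its underside. It stays there.
Not all that is in view belongs to the job. There is more than one size of the syringe_cream; the one meant has the size given above.

How it is judged:
By the outcome, as a careful person would: the job done as asked, in the order asked, and still so for the second after the job is handed in, with the robot touching nothing.
It also fails if it takes over 102 s, if anything falls off the work surface, if the arm or the gripper's body presses on something with over 40 N, if the wrist force passes 120 N, or if a joint passes its speed limit or range.

## Robot

A 6-joint arm with a two-finger parallel gripper is mounted at the origin on the work surface. World frame = base frame: x ahead of the robot, y to its left, z up, the work surface at z = 0. Lengths are in m, angles in rad, forces in N, time in s.
With the tool pointing down it reaches from about 0.3 to 0.95 m from the base axis. Payload 3.1 kg.
Tool frame: the origin (TCP) lies between the finger pads; the fingertips stand 11 mm ahead of it and the grasp point (between the pads) lies 8 mm behind it; z points along the fingers, y is the line along which they close (so a half turn about z gives the same grasp; the last joint's range is limited). The gripper opens to 85 mm and grips with 20 to 120 N. Pads are 22 mm wide; open, the fingers measure 114 mm over their backs; the gripper's body (76 mm by 85 mm) begins 54 mm behind the grasp point. The pads swing forward as they close: fully open they stand 13 mm farther back than shut.
Start: joints at [1.06, 0.308, 1.634, -0, 1.2, -0.07], TCP at [0.267, 0.565, 0.242] pointing down, gripper open.
Joint ranges: [-3.06, 3.06], [-0.79, 1.96], [0.05, 2.63], [-1.19, 4.34], [0.05, 2.64], [-2.94, 2.94]. Speed limits (rad/s): [2.79, 2.79, 3.14, 3.14, 3.14, 3.14].

## Interface

Orientations are given as a rotation vector (axis times angle).
In Python, from bench import manip, vision gives the robot as it stands.
- The arm moves only by the tool move_arm, never from a script. Its argument "plan" is a list of rows, each an object with "offset": the shift along the world's x, y, z in mm, a list of three; "dr": the turn, a rotation vector about the world's x, y, z in rad, a list of three. In form: [{"offset": [dx, dy, dz], "dr": [rx, ry, rz]}, ...]. A call has 1 to 12 rows; each row shifts and turns the commanded pose from where the row before left it; what a row does not reach is not made up. A row lasts 1/12 s, in which the tool goes at most 41.7 mm and 7.16 degrees, less where a joint would pass 70% of its speed; a pose out of reach is approached as far as the arm can. A call is refused whole if a number of a shift passes 41.7 or a number of a turn 0.125, either way. A call with a gripper value outside its range is refused whole. "grip" is the opening, from -1 (shut) to 1 (fully open), set as the call begins (left out, the last holds). The fingers move at their own pace and stop on an object; "newtons" is the grip in N (left out, the last holds). Time passes only in rows, so rows that do not move let the fingers close. It gives the time, the measured TCP pose, the force, the opening and the grip force at its end, in the units of the state.
- manip.observe(): the state, without advancing time (a new reading comes with each control period).
- vision.get_image(name): name is "scene" or "top" or "wrist"; returns the picture (480x640x3 uint8, red, green, blue); there is no depth.
- vision.camera_info(name): a dict with "K" (3x3 intrinsics, pixels), "view" (4x4, takes a point from world to camera coordinates); the wrist camera has in their place "T_tool_cam" (4x4, takes a point from camera to tool coordinates, whose origin is the TCP and whose axes are the flange's). Camera axes: x right, y down, z forward; pixel columns grow to the right and rows downward; lengths in m; the calibration is good to about 2 mm. A picture is of the moment at which its call begins: read the wrist's pose just before it. camera_info takes no time and is no camera call.
- manip.job_done(): hands the job in; it is judged then, once.
The state is a dict: "time_s": time; "q": joint angles; "joint_velocities": joint speeds; "joint_torque": joint torques, N m; "position": TCP position; "eef_rot": TCP orientation; "wrist_force": force on the tool from outside, world axes, zero at the start; "moment": the same for the moment, N m; "gripper_width": finger opening in m; "gripper_force": force on a finger pad.
Only numpy, scipy, OpenCV 4.12 (cv2) and the standard library are available. Lean on these libraries where they do the work, as an engineer would, in place of code of your own. Each camera call takes 0.05 s, during which the arm holds its last target. There are 200 camera calls.

## Working session

There is one attempt and no reset: what is moved stays moved. The work goes in short steps, Python scripts to look and compute and a tool call to move; the robot and the scene stay as the last step left them, time stands still between calls to the robot, and variables do not carry over. Pictures are saved under pics/ and viewed, at most 14 in all, crops included, and the job is handed in when it is done.

Besides the shell and the picture viewer there is one more tool, called after "Emit:" as name(argument=value, ...), one argument or row to a line, values as JSON. move_arm: Moves the arm, as the interface text tells. Its arguments: {"type":"object","properties":{"plan":{"type":"array","items":{"type":"object","properties":{"offset":{"type":"array","items":{"type":"number"}},"dr":{"type":"array","items":{"type":"number"}}}}},"grip":{"type":"number"},"newtons":{"type":"number"}},"required":["plan"]}

```bash
mkdir -p pics
python3 - <<'E'
from bench import manip, vision
import cv2,numpy as np
s=manip.observe(); print({k:np.round(v,3).tolist() for k,v in s.items()})
for n in ("top","scene"):
    cv2.imwrite(f"pics/{n}0.png",vision.get_image(n)[:,:,::-1])
    i=vision.camera_info(n); print(n,np.round(i["K"],1).tolist(),np.round(i["view"],4).tolist())
print(vision.camera_info("wrist"))
E
```

```text
{'time_s': 0.0, 'q': [1.06, 0.309, 1.635, -0.0, 1.2, -0.07], 'joint_velocities': [-0.001, -0.001, -0.0, -0.001, 0.002, 0.001], 'joint_torque': [-0.001, -41.525, -27.666, -0.0, 0.01, 0.0], 'position': [0.266, 0.565, 0.241], 'eef_rot': [-0.687, -3.065, 0.003], 'wrist_force': [-0.118, -0.238, -0.371], 'moment': [0.036, -0.023, -0.018], 'gripper_force': 0.0, 'gripper_width': 0.086}
top [[511.9, 0.0, 316.8], [0.0, 511.9, 252.5], [0.0, 0.0, 1.0]] [[-0.0289, -0.9995, 0.0102, -0.0313], [-0.9949, 0.0278, -0.0967, 0.4748], [0.0963, -0.0129, -0.9953, 1.064], [0.0, 0.0, 0.0, 1.0]]
scene [[589.7, 0.0, 317.2], [0.0, 589.7, 244.8], [0.0, 0.0, 1.0]] [[-0.7713, 0.6362, -0.0183, 0.4035], [0.5138, 0.6054, -0.6079, -0.1723], [-0.3756, -0.4783, -0.7938, 1.4651], [0.0, 0.0, 0.0, 1.0]]
{'K': array([[395.52026614,   0.        , 314.26843568],
       [  0.        , 395.52026614, 242.98180856],
       [  0.        ,   0.        ,   1.        ]]), 'T_tool_cam': array([[ 1.87549420e-03, -9.65696277e-01, -2.59667446e-01,
         6.60655837e-02],
       [ 9.99998222e-01,  1.86244053e-03,  2.96298135e-04,
        -3.20085717e-04],
       [ 1.97481170e-04, -2.59667540e-01,  9.65698053e-01,
        -1.31895028e-01],
       [ 0.00000000e+00,  0.00000000e+00,  0.00000000e+00,
         1.00000000e+00]])}
```

View pics/top0.png

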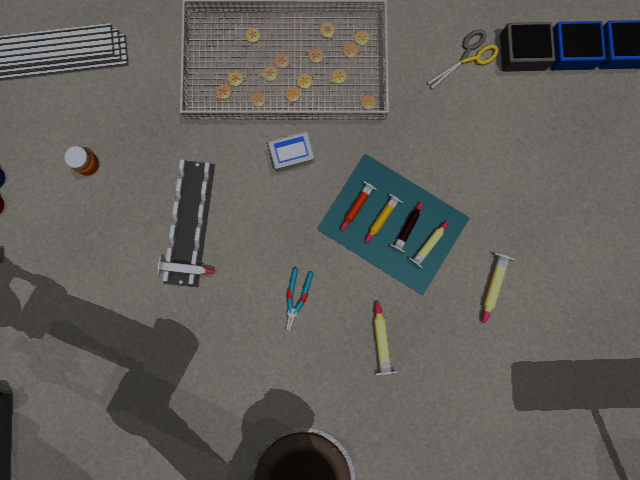

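View pics/scene0.png

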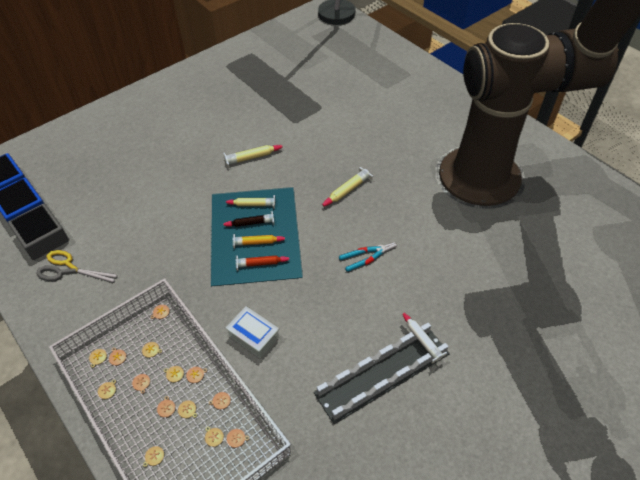

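The top view shows four mat syringes: rust (356,207), amber (381,219), umber (408,227) and cream (430,243). Two larger pale syringes lie off the mat at (381,338) and (495,287). The white one is at (188,268), tip right, and the tip box is at (291,150).
Could be taken for cream: (430,243), (381,338) and (495,287). I choose (430,243), the small one on the mat, and will check its size in a crop.

```bash
cat > h.py <<'E'
from bench import manip, vision
import cv2,numpy as np
def unproj(n,uv,z):
    i=vision.camera_info(n);K=i["K"];V=i["view"];R=V[:3,:3];t=V[:3,3]
    d=R.T@np.linalg.inv(K)@np.array([uv[0],uv[1],1.]);c=-R.T@t
    return c+d*(z-c[2])/d[2]
def proj(n,p):
    i=vision.camera_info(n);q=i["K"]@(i["view"][:3,:3]@np.array(p)+i["view"][:3,3]);return q[:2]/q[2]
E
python3 - <<'E'
from h import *
im=cv2.imread("pics/top0.png")
a=cv2.resize(im[150:300,310:480],None,fx=4,fy=4,interpolation=cv2.INTER_CUBIC)
b=cv2.resize(im[150:300,140:230],None,fx=4,fy=4,interpolation=cv2.INTER_CUBIC)
cv2.imwrite("pics/crop0.png",cv2.resize(np.hstack([a,b]),None,fx=.76,fy=.76))
hsv=cv2.cvtColor(im,cv2.COLOR_BGR2HSV)
roi=np.zeros(im.shape[:2],np.uint8);cv2.fillPoly(roi,[np.array([[366,157],[465,219],[423,290],[322,229]])],255)
teal=cv2.inRange(hsv,(80,100,30),(100,255,255))
m=roi&~teal
n,l,st,ce=cv2.connectedComponentsWithStats(m)
for k in range(1,n):
    if st[k,4]<60: continue
    ys,xs=np.where(l==k);P=np.array([unproj("top",(x,y),.0115)[:2] for x,y in zip(xs,ys)])
    mu=P.mean(0);w,v=np.linalg.eigh(np.cov((P-mu).T));e=v[:,1];s=(P-mu)@e;t=(P-mu)@v[:,0]
    print(st[k,4],ce[k].round(1),mu.round(4),"ang",np.degrees(np.arctan2(e[1],e[0])).round(1),"ext",s.min().round(4),s.max().round(4),"wid",[np.ptp(t[s<-.045]).round(3) if (s<-.045).any() else 0,np.ptp(t[s>.045]).round(3) if (s>.045).any() else 0])
for nm,uvs in dict(longA=((377,301),(385,374)),longB=((484,321),(502,255))).items():
    print(nm,np.linalg.norm(unproj("top",uvs[0],.012)-unproj("top",uvs[1],.012)))
E
```

```text
490 [357.3 204.6] [ 0.5769 -0.1358] ang 145.8 ext -0.0538 0.0662 wid [np.float64(0.033), np.float64(0.014)]
495 [382.6 216.8] [ 0.5487 -0.1895] ang 143.7 ext -0.0533 0.066 wid [np.float64(0.034), np.float64(0.013)]
464 [407.  228.3] [ 0.5221 -0.2414] ang 150.1 ext -0.0665 0.0516 wid [np.float64(0.013), np.float64(0.035)]
504 [429.  244.6] [ 0.4854 -0.2871] ang 139.6 ext -0.0666 0.0535 wid [np.float64(0.013), np.float64(0.035)]
longA 0.1533729668308512
longB 0.14741444222443403
```

View pics/crop0.png

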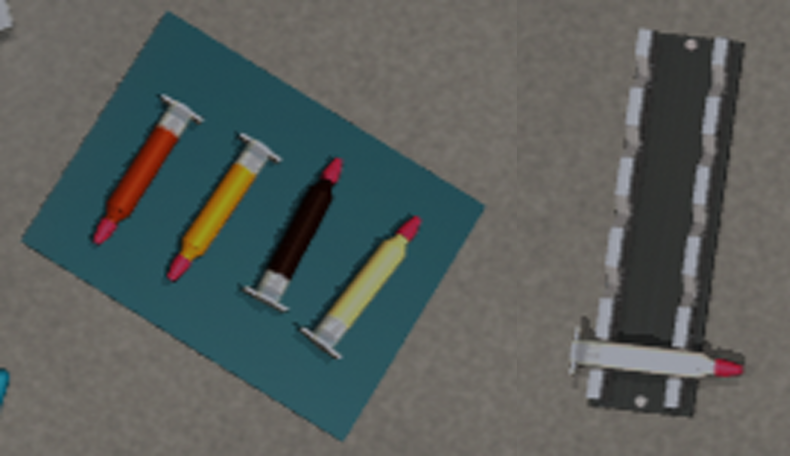

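The crop confirms the cream syringe: small, 116 mm long, on the mat, tip up-right. The two off-mat pale ones are about 150 mm long. The rest shows at crop (590–745, 30–415), with white in its bottom groove and its tip pointing right.

Run:
```python
from h import *
g=lambda u,v:(140+(u-517)/3.04,150+v/3.04)
P={k:unproj("top",g(*c),z)[:2] for k,c,z in [("fl",(577,355),.032),("tip",(743,369),.032),("LT",(643,30),.03),("LB",(594,405),.03),("RT",(720,40),.03),("RB",(672,407),.03)]}
for k in P: print(k,P[k].round(4))
f=lambda a:np.degrees(np.arctan2(a[1],a[0])).round(1)
print(f(P["tip"]-P["fl"]),np.linalg.norm(P["tip"]-P["fl"]),f(P["LT"]-P["LB"]),f(P["RT"]-P["RB"]),np.linalg.norm(P["LT"]-P["LB"]))
print("center",(P["LT"]+P["LB"]+P["RT"]+P["RB"])/4)
```

```text
fl [0.452 0.285]
tip [0.4392 0.171 ]
LT [0.6805 0.2394]
LB [0.4174 0.2739]
RT [0.6718 0.1853]
RB [0.4145 0.2204]
-96.4 0.11471634523688654 -7.5 -7.8 0.2653420375788565
center [0.54604063 0.22972423]
```

Emit:
move_arm(
  plan=[
    {"offset": [15,-30,4],"dr": [0,0,0]},
    {"offset": [15,-30,4],"dr": [0,0,0]},
    {"offset": [15,-30,4],"dr": [0,0,0]},
    {"offset": [15,-30,4],"dr": [0,0,0]},
    {"offset": [15,-30,4],"dr": [0,0,0]},
    {"offset": [15,-30,4],"dr": [0,0,0]},
    {"offset": [15,-30,4],"dr": [0,0,0]},
    {"offset": [15,-30,4],"dr": [0,0,0]},
    {"offset": [15,-30,4],"dr": [0,0,0]},
    {"offset": [15,-30,4],"dr": [0,0,0]},
    {"offset": [0,0,0],"dr": [0,0,0]},
    {"offset": [0,0,0],"dr": [0,0,0]},
  ],
  grip=0.0,
)

```text
time_s: 1.1
position: [0.4172, 0.2639, 0.2822]
eef_rot: [-0.693, -3.064, -0.0]
wrist_force: [-0.2, 0.5, -0.4]
gripper_width: 0.0426
gripper_force: 0.0
```

```bash
cat >> h.py <<'E'
from scipy.spatial.transform import Rotation as Ro
def wcam(s):
    T=np.eye(4);T[:3,:3]=Ro.from_rotvec(s["eef_rot"]).as_matrix();T[:3,3]=s["position"]
    i=vision.camera_info("wrist");return i["K"],T@i["T_tool_cam"]
def ortho(im,K,C,x0,x1,y0,y1,z,r=1000):
    # metric picture of plane z, r px per m; rows: x decreasing, cols: y decreasing
    V=np.linalg.inv(C);H=K@np.c_[V[:3,0],V[:3,1],V[:3,2]*z+V[:3,3]]
    A=np.array([[0,-1/r,x1],[-1/r,0,y1],[0,0,1.]])
    return cv2.warpPerspective(im,H@A,(int((y1-y0)*r),int((x1-x0)*r)),flags=cv2.INTER_LINEAR|cv2.WARP_INVERSE_MAP)
E
python3 - <<'E'
from h import *
s=manip.observe();im=vision.get_image("wrist")[:,:,::-1]
cv2.imwrite("pics/w1.png",im);K,C=wcam(s)
cv2.imwrite("pics/o1.png",ortho(im,K,C,.38,.72,.12,.34,.030,1700))
E
```

```text
(no output)
```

View pics/o1.png

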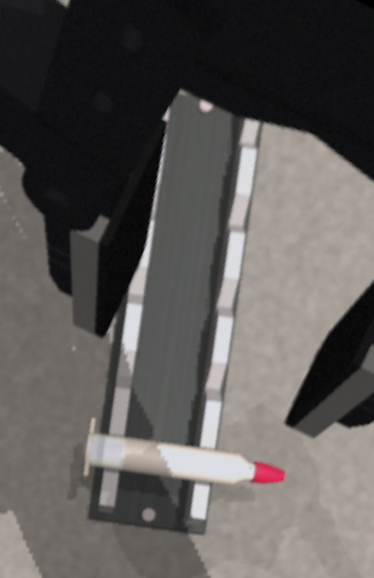

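The orthophoto (1.7 px/mm, plane z=30 mm) shows the rest tilted about 8°. The notches in the right rail are near rows 210, 297 and 382, white is at row ~460, and the gripper hides the far end. I'll step ahead for a clear view.

Emit:
move_arm(
  plan=[
    {"offset": [30,0,4],"dr": [0,0,0]},
    {"offset": [30,0,4],"dr": [0,0,0]},
    {"offset": [30,0,4],"dr": [0,0,0]},
    {"offset": [30,0,4],"dr": [0,0,0]},
    {"offset": [30,0,4],"dr": [0,0,0]},
    {"offset": [0,0,0],"dr": [0,0,0]},
    {"offset": [0,0,0],"dr": [0,0,0]},
  ],
)

```text
time_s: 1.73
position: [0.5668, 0.2666, 0.3011]
eef_rot: [-0.685, -3.064, 0.001]
wrist_force: [-0.4, 0.5, 1.2]
gripper_width: 0.0426
gripper_force: 0.0
```

Run:
```python
from h import *
s=manip.observe();print(s["position"],s["joint_velocities"].round(3) if hasattr(s["joint_velocities"],"round") else "")
im=vision.get_image("wrist")[:,:,::-1]
cv2.imwrite("pics/w2.png",im);K,C=wcam(s);print(C[:3,3])
o=ortho(im,K,C,.40,.70,.14,.32,.030,2000)
cv2.imwrite("pics/o2.png",o)
```

```text
[0.56682788 0.26664045 0.30106656] [ 0.01  -0.036  0.054  0.003  0.015  0.   ]
[0.50716885 0.2944925  0.43307435]
```

View pics/o2.png

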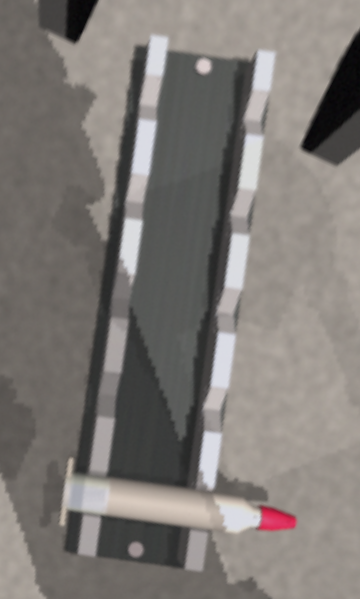

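The orthophoto (2 px/mm) shows rail ends at (158,36), (264,51), (88,555) and (194,568), so the rest centre is (176,302) with a tilt of 7.7°. The white axis runs from (66,492) to (296,521). Next stop is the mat.

Emit:
move_arm(
  plan=[
    {"offset": [0,-38,0],"dr": [0,0,0]},
    {"offset": [0,-38,0],"dr": [0,0,0]},
    {"offset": [0,-38,0],"dr": [0,0,0]},
    {"offset": [0,-38,0],"dr": [0,0,0]},
    {"offset": [0,-38,0],"dr": [0,0,0]},
    {"offset": [0,-38,0],"dr": [0,0,0]},
    {"offset": [0,-38,0],"dr": [0,0,0]},
    {"offset": [0,-38,0],"dr": [0,0,0]},
    {"offset": [0,-38,0],"dr": [0,0,0]},
    {"offset": [0,-38,0],"dr": [0,0,0]},
    {"offset": [0,-38,0],"dr": [0,0,0]},
    {"offset": [0,-38,0],"dr": [0,0,0]},
  ],
)

```text
time_s: 2.78
position: [0.5654, -0.1904, 0.3021]
eef_rot: [-0.684, -3.065, -0.001]
wrist_force: [1.2, 0.0, -0.0]
gripper_width: 0.0426
gripper_force: 0.0
```

Emit:
move_arm(
  plan=[
    {"offset": [0,-30,0],"dr": [0,0,0]},
    {"offset": [0,-10,0],"dr": [0,0,0]},
    {"offset": [0,0,0],"dr": [0,0,0]},
    {"offset": [0,0,0],"dr": [0,0,0]},
  ],
)

```text
time_s: 3.12
position: [0.5661, -0.2291, 0.3018]
eef_rot: [-0.686, -3.064, -0.003]
wrist_force: [0.4, 0.5, -0.2]
gripper_width: 0.0431
gripper_force: 0.0
```

Run:
```python
from h import *
s=manip.observe();print(s["position"],s["eef_rot"])
im=vision.get_image("wrist")[:,:,::-1]
cv2.imwrite("pics/w3.png",im);K,C=wcam(s)
o=ortho(im,K,C,.40,.66,-.38,-.08,.0115,2000)
cv2.imwrite("pics/o3.png",o)
```

```text
[ 0.5661215  -0.22910229  0.30184579] [-6.86390000e-01 -3.06428603e+00 -2.70274920e-03]
```

View pics/o3.png

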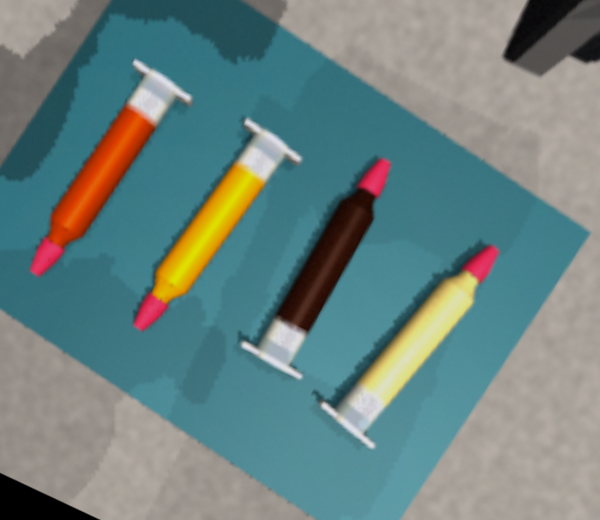

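The mat orthophoto (2 px/mm) gives rear and tip pixels:

| Syringe | Rear | Tip |
|---|---|---|
| rust | (162,80) | (37,274) |
| amber | (273,139) | (140,328) |
| umber | (271,362) | (384,158) |
| cream | (347,426) | (492,247) |

Cream's middle is at (0.4817, -0.2816), heading -39°.

Emit:
move_arm(
  plan=[
    {"offset": [-10.5,-6.5,-31],"dr": [0,0,-0.12]},
    {"offset": [-10.5,-6.5,-31],"dr": [0,0,-0.12]},
    {"offset": [-10.5,-6.5,-31],"dr": [0,0,0]},
    {"offset": [-10.5,-6.5,-31],"dr": [0,0,0]},
    {"offset": [-10.5,-6.5,-31],"dr": [0,0,0]},
    {"offset": [-10.5,-6.5,-31],"dr": [0,0,0]},
    {"offset": [-10.5,-6.5,-31],"dr": [0,0,0]},
    {"offset": [-10.5,-6.5,-20],"dr": [0,0,0]},
    {"offset": [0,0,0],"dr": [0,0,0]},
    {"offset": [0,0,0],"dr": [0,0,0]},
  ],
)

```text
time_s: 4.0
position: [0.482, -0.2804, 0.0644]
eef_rot: [-1.046, -2.959, -0.002]
wrist_force: [-0.5, -0.4, 0.5]
gripper_width: 0.0426
gripper_force: 0.0
```

Emit:
move_arm(
  plan=[
    {"offset": [0,-1,-20],"dr": [0,0,0]},
    {"offset": [0,0,-18],"dr": [0,0,0]},
    {"offset": [0,0,-8],"dr": [0,0,0]},
    {"offset": [0,0,-4],"dr": [0,0,0]},
    {"offset": [0,0,0],"dr": [0,0,0]},
    {"offset": [0,0,0],"dr": [0,0,0]},
  ],
)

```text
time_s: 4.5
position: [0.4841, -0.2839, 0.0166]
eef_rot: [1.047, 2.96, -0.001]
wrist_force: [0.1, -0.8, 0.5]
gripper_width: 0.0424
gripper_force: 0.0
```

Emit:
move_arm(
  plan=[
    {"offset": [0,0,0],"dr": [0,0,0]},
    {"offset": [0,0,0],"dr": [0,0,0]},
    {"offset": [0,0,0],"dr": [0,0,0]},
    {"offset": [0,0,0],"dr": [0,0,0]},
    {"offset": [0,0,0],"dr": [0,0,0]},
    {"offset": [0,0,0],"dr": [0,0,0]},
  ],
  grip=-1,
  newtons=25,
)

```text
time_s: 5.0
position: [0.4836, -0.2842, 0.0165]
eef_rot: [1.049, 2.959, -0.0]
wrist_force: [-0.1, 2.0, 6.6]
gripper_width: 0.0179
gripper_force: 25.7
```

Emit:
move_arm(
  plan=[
    {"offset": [0,0,15],"dr": [0,0,0]},
    {"offset": [0,0,35],"dr": [0,0,0]},
    {"offset": [0,10,35],"dr": [0,0,0]},
    {"offset": [0,20,35],"dr": [0,0,0]},
    {"offset": [1.5,35,0],"dr": [0,0,-0.114]},
    {"offset": [1.5,35,0],"dr": [0,0,-0.114]},
    {"offset": [1.5,35,0],"dr": [0,0,-0.114]},
    {"offset": [1.5,35,0],"dr": [0,0,-0.114]},
    {"offset": [1.5,35,0],"dr": [0,0,-0.114]},
    {"offset": [1.5,35,0],"dr": [0,0,-0.114]},
    {"offset": [1.5,35,0],"dr": [0,0,-0.114]},
    {"offset": [1.5,35,0],"dr": [0,0,-0.114]},
  ],
)

```text
time_s: 6.0
position: [0.4942, 0.0269, 0.1352]
eef_rot: [2.249, 2.193, -0.0]
wrist_force: [0.6, 0.3, 0.2]
gripper_width: 0.0179
gripper_force: 25.2
```

Emit:
move_arm(
  plan=[
    {"offset": [1.5,35,0],"dr": [0,0,-0.114]},
    {"offset": [1.5,35,0],"dr": [0,0,0]},
    {"offset": [0,35,0],"dr": [0,0,0]},
    {"offset": [0,35,0],"dr": [0,0,0]},
    {"offset": [0,35,0],"dr": [0,0,0]},
    {"offset": [0,20,0],"dr": [0,0,0]},
    {"offset": [0,13,0],"dr": [0,0,0]},
    {"offset": [0,0,0],"dr": [0,0,0]},
    {"offset": [0,0,0],"dr": [0,0,0]},
    {"offset": [0,0,0],"dr": [0,0,0]},
  ],
)

```text
time_s: 6.83
position: [0.4974, 0.2318, 0.1349]
eef_rot: [2.364, 2.069, -0.002]
wrist_force: [0.3, -0.1, -0.5]
gripper_width: 0.0179
gripper_force: 25.2
```

```bash
cat >> h.py <<'E'
def head():
    s=manip.observe();a=s["eef_rot"];print(s["position"].round(4),"heading",round(np.degrees(2*np.arctan2(a[1],a[0]))%360,2),np.round(s["wrist_force"],1),s["gripper_width"].__round__(4),"t",s["time_s"]);return s
E
python3 - <<'E'
from h import *
s=head();im=vision.get_image("wrist")[:,:,::-1]
cv2.imwrite("pics/w4.png",im)
E
```

```text
[0.4974 0.2318 0.1349] heading 82.37 [ 0.3 -0.1 -0.5] 0.0179 t 6.8333
```

View pics/w4.png

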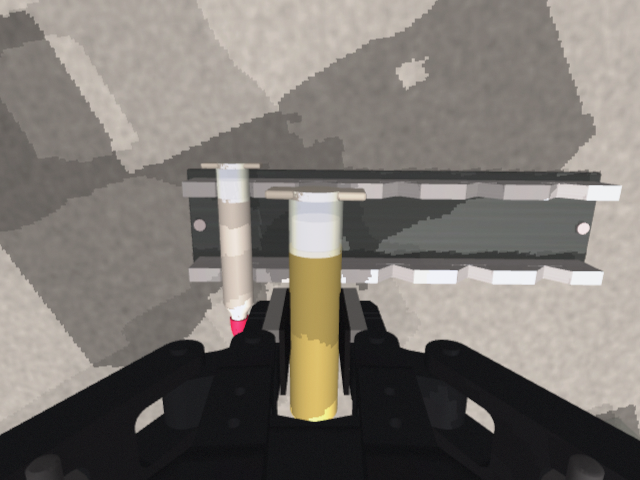

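The picture shows cream held straight, its flange at (316,190), and white's flange at (231,165). I'll use both to check the along-groove offset.

```bash
cat >> h.py <<'E'
def wun(uv,z,s=None):
    K,C=wcam(s or manip.observe());d=C[:3,:3]@np.linalg.inv(K)@np.array([uv[0],uv[1],1.]);return C[:3,3]+d*(z-C[2,3])/d[2]
gx=np.array([-.1343,-.9909]);gy=np.array([.9909,-.1343])
E
python3 - <<'E'
from h import *
s=manip.observe()
f=wun((316,190),.130)[:2];w=wun((231,165),.032)[:2];p=s["position"][:2]
print(f,w,"flange behind tcp",(p-f)@gx,"lat",(f-p)@gy,"white mid",w+.045*gx, "g1 to white along",(np.array([.499,.2372])-.045*gx-w)@gx,(np.array([.499,.2372])-w)@gy)
E
```

```text
[0.50391653 0.27879345] [0.45525422 0.28696374] flange behind tcp 0.047582971252899134 lat 3.8191167347445594e-05 white mid [0.44921072 0.24237324] g1 to white along -0.001560532336797071 0.05003096715420796
```

Emit:
move_arm(
  plan=[
    {"offset": [1,1.6,-25],"dr": [0,0,0]},
    {"offset": [0,0,-30],"dr": [0,0,0]},
    {"offset": [0,0,-20],"dr": [0,0,0]},
    {"offset": [0,0,-10],"dr": [0,0,0]},
    {"offset": [0,0,0],"dr": [0,0,0]},
    {"offset": [0,0,0],"dr": [0,0,0]},
    {"offset": [0,0,0],"dr": [0,0,0]},
  ],
)

```text
time_s: 7.47
position: [0.5001, 0.2347, 0.0516]
eef_rot: [2.364, 2.068, 0.004]
wrist_force: [0.9, -0.3, 0.0]
gripper_width: 0.0178
gripper_force: 25.2
```

Emit:
move_arm(
  plan=[
    {"offset": [-1.5,-1.3,-6],"dr": [0,0,0]},
    {"offset": [0,0,-4],"dr": [0,0,0]},
    {"offset": [0,0,-3],"dr": [0,0,0]},
    {"offset": [0,0,-2],"dr": [0,0,0]},
    {"offset": [0,0,0],"dr": [0,0,0]},
    {"offset": [0,0,0],"dr": [0,0,0]},
  ],
)

```text
time_s: 7.97
position: [0.4992, 0.2337, 0.0369]
eef_rot: [2.361, 2.069, 0.005]
wrist_force: [0.9, -2.5, 5.7]
gripper_width: 0.0179
gripper_force: 25.8
```

Emit:
move_arm(
  plan=[
    {"offset": [0,0,0],"dr": [0,0,0]},
    {"offset": [0,0,0],"dr": [0,0,0]},
    {"offset": [0,0,0],"dr": [0,0,0]},
    {"offset": [0,0,0],"dr": [0,0,0]},
    {"offset": [0,0,10],"dr": [0,0,0]},
    {"offset": [0,0,20],"dr": [0,0,0]},
    {"offset": [0,0,35],"dr": [0,0,0]},
    {"offset": [0,0,30],"dr": [0,0,0]},
    {"offset": [0,0,0],"dr": [0,0,0]},
    {"offset": [0,0,0],"dr": [0,0,0]},
  ],
  grip=-0.25,
)

```text
time_s: 8.8
position: [0.4993, 0.2343, 0.1334]
eef_rot: [2.362, 2.068, 0.009]
wrist_force: [-0.2, -1.3, -0.0]
gripper_width: 0.0319
gripper_force: 0.0
```

Run:
```python
from h import *
s=head();im=vision.get_image("wrist")[:,:,::-1]
cv2.imwrite("pics/w5.png",im)
```

```text
[0.4993 0.2343 0.1334] heading 82.42 [-0.2 -1.3 -0. ] 0.0319 t 8.8
```

View pics/w5.png

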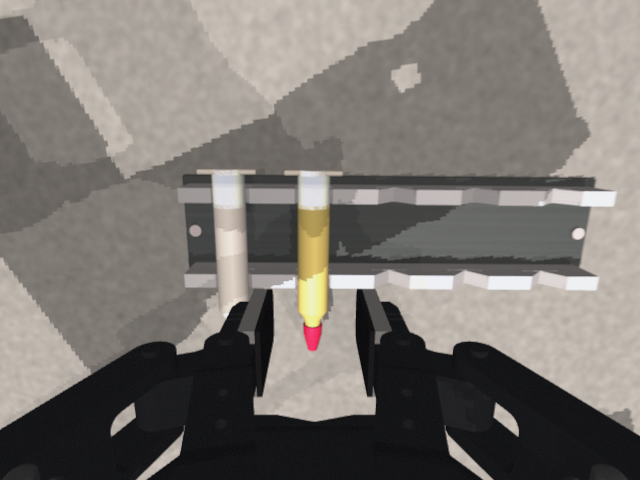

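Cream is seated in groove 1, parallel with white and with flanges level (rows 170–172). Next is amber.

Emit:
move_arm(
  plan=[
    {"offset": [3,-24,0],"dr": [0,0,-0.114]},
    {"offset": [3,-24,0],"dr": [0,0,-0.114]},
    {"offset": [3,-24,0],"dr": [0,0,-0.114]},
    {"offset": [3,-24,0],"dr": [0,0,-0.114]},
    {"offset": [3,-24,0],"dr": [0,0,-0.114]},
    {"offset": [3,-24,0],"dr": [0,0,-0.114]},
    {"offset": [3,-24,0],"dr": [0,0,-0.114]},
    {"offset": [3,-24,0],"dr": [0,0,-0.114]},
    {"offset": [3,-24,0],"dr": [0,0,-0.114]},
    {"offset": [3,-24,0],"dr": [0,0,-0.114]},
    {"offset": [3,-24,0],"dr": [0,0,-0.114]},
    {"offset": [3,-24,0],"dr": [0,0,-0.114]},
  ],
  grip=0,
)

```text
time_s: 9.85
position: [0.5314, -0.0554, 0.1283]
eef_rot: [-3.139, -0.102, 0.007]
wrist_force: [0.6, 0.2, 0.5]
gripper_width: 0.0425
gripper_force: 0.0
```

Emit:
move_arm(
  plan=[
    {"offset": [3,-24,0],"dr": [0,0,-0.114]},
    {"offset": [3,-24,0],"dr": [0,0,-0.114]},
    {"offset": [3,-24,0],"dr": [0,0,-0.114]},
    {"offset": [3,-24,0],"dr": [0,0,-0.114]},
    {"offset": [3,-24,-20],"dr": [0,0,-0.114]},
    {"offset": [3,-17,-25],"dr": [0,0,-0.114]},
    {"offset": [0,0,-25],"dr": [0,0,0]},
    {"offset": [0,0,0],"dr": [0,0,0]},
    {"offset": [0,0,0],"dr": [0,0,0]},
  ],
)

```text
time_s: 10.6
position: [0.5479, -0.1903, 0.0571]
eef_rot: [-2.994, 0.949, 0.013]
wrist_force: [0.1, -0.1, -0.1]
gripper_width: 0.0427
gripper_force: 0.0
```

Run:
```python
from h import *
head()
```

```text
[ 0.5479 -0.1903  0.0571] heading 324.83 [ 0.1 -0.1 -0.1] 0.0427 t 10.6
```

Emit:
move_arm(
  plan=[
    {"offset": [6,-0.5,-8],"dr": [0,0,0]},
    {"offset": [0,0,-14],"dr": [0,0,0]},
    {"offset": [0,0,-12],"dr": [0,0,0]},
    {"offset": [0,0,-5],"dr": [0,0,0]},
    {"offset": [0,0,-1],"dr": [0,0,0]},
    {"offset": [0,0,0],"dr": [0,0,0]},
  ],
)

```text
time_s: 11.1
position: [0.5566, -0.1915, 0.0196]
eef_rot: [-2.995, 0.948, 0.002]
wrist_force: [0.2, -0.3, -0.3]
gripper_width: 0.043
gripper_force: 0.0
```

Emit:
move_arm(
  plan=[
    {"offset": [0,0,0],"dr": [0,0,0]},
    {"offset": [0,0,0],"dr": [0,0,0]},
    {"offset": [0,0,0],"dr": [0,0,0]},
    {"offset": [0,0,0],"dr": [0,0,0]},
    {"offset": [0,0,0],"dr": [0,0,0]},
    {"offset": [0,0,0],"dr": [0,0,0]},
  ],
  grip=-1,
)

```text
time_s: 11.6
position: [0.5578, -0.1923, 0.021]
eef_rot: [2.995, -0.949, 0.002]
wrist_force: [0.2, 0.3, 2.6]
gripper_width: 0.0171
gripper_force: 26.4
```

The grasp is a bit high, so I'll regrasp lower.

Emit:
move_arm(
  plan=[
    {"offset": [0,0,0],"dr": [0,0,0]},
    {"offset": [0,0,0],"dr": [0,0,0]},
    {"offset": [-2,1,-3],"dr": [0,0,0]},
    {"offset": [-1,0,-2],"dr": [0,0,0]},
    {"offset": [0,0,0],"dr": [0,0,0]},
    {"offset": [0,0,0],"dr": [0,0,0]},
  ],
  grip=-0.1,
)

```text
time_s: 12.1
position: [0.5535, -0.1908, 0.0147]
eef_rot: [-2.995, 0.949, 0.002]
wrist_force: [0.6, 0.6, -0.0]
gripper_width: 0.0385
gripper_force: 0.0
```

Emit:
move_arm(
  plan=[
    {"offset": [0,0,0],"dr": [0,0,0]},
    {"offset": [0,0,0],"dr": [0,0,0]},
    {"offset": [0,0,0],"dr": [0,0,0]},
    {"offset": [0,0,0],"dr": [0,0,0]},
    {"offset": [0,0,0],"dr": [0,0,0]},
    {"offset": [0,0,0],"dr": [0,0,0]},
  ],
  grip=-1,
)

```text
time_s: 12.6
position: [0.5542, -0.1911, 0.0153]
eef_rot: [2.995, -0.949, 0.0]
wrist_force: [-0.2, -0.7, -0.2]
gripper_width: 0.0178
gripper_force: 25.1
```

Emit:
move_arm(
  plan=[
    {"offset": [0,0,15],"dr": [0,0,0]},
    {"offset": [0,0,35],"dr": [0,0,0]},
    {"offset": [0,10,35],"dr": [0,0,0.114]},
    {"offset": [0,24,35],"dr": [0,0,0.114]},
    {"offset": [0,24,0],"dr": [0,0,0.114]},
    {"offset": [0,24,0],"dr": [0,0,0.114]},
    {"offset": [0,24,0],"dr": [0,0,0.114]},
    {"offset": [0,24,0],"dr": [0,0,0.114]},
    {"offset": [0,24,0],"dr": [0,0,0.114]},
    {"offset": [0,24,0],"dr": [0,0,0.114]},
    {"offset": [0,24,0],"dr": [0,0,0.114]},
    {"offset": [0,24,0],"dr": [0,0,0.114]},
  ],
)

```text
time_s: 13.6
position: [0.5539, 0.0357, 0.1347]
eef_rot: [-3.031, -0.826, 0.0]
wrist_force: [0.1, -0.2, -0.2]
gripper_width: 0.0179
gripper_force: 25.2
```

Emit:
move_arm(
  plan=[
    {"offset": [-1,26,0],"dr": [0,0,0.114]},
    {"offset": [-1,26,0],"dr": [0,0,0.114]},
    {"offset": [-1,26,0],"dr": [0,0,0.114]},
    {"offset": [-1,26,0],"dr": [0,0,0.114]},
    {"offset": [-1,26,0],"dr": [0,0,0.114]},
    {"offset": [0,26,0],"dr": [0,0,0.114]},
    {"offset": [0,26,0],"dr": [0,0,0.114]},
    {"offset": [0,12,0],"dr": [0,0,0.114]},
    {"offset": [0,0,0],"dr": [0,0,0]},
    {"offset": [0,0,0],"dr": [0,0,0]},
    {"offset": [0,0,0],"dr": [0,0,0]},
  ],
)

```text
time_s: 14.52
position: [0.5489, 0.2277, 0.1344]
eef_rot: [2.366, 2.066, -0.002]
wrist_force: [-0.2, 0.6, -0.0]
gripper_width: 0.0182
gripper_force: 25.1
```

Run:
```python
from h import *
head();im=vision.get_image("wrist")[:,:,::-1]
cv2.imwrite("pics/w6.png",im)
```

```text
[0.5489 0.2277 0.1344] heading 82.27 [-0.2  0.6 -0. ] 0.0182 t 14.5167
```

View pics/w6.png

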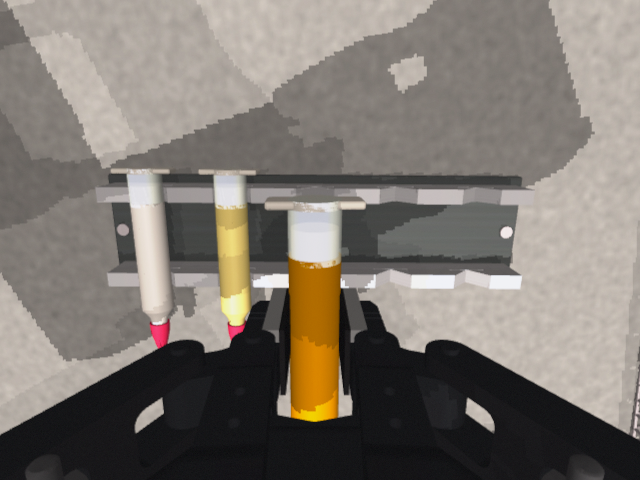

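Amber is held straight with its flange at (315,203), so the grasp is about 1.4 mm behind the middle. I'll lower it into groove 2.

Emit:
move_arm(
  plan=[
    {"offset": [-1,2.5,-25],"dr": [0,0,0]},
    {"offset": [0,0,-30],"dr": [0,0,0]},
    {"offset": [0,0,-20],"dr": [0,0,0]},
    {"offset": [0,0,-10],"dr": [0,0,0]},
    {"offset": [0,0,0],"dr": [0,0,0]},
    {"offset": [0,0,0],"dr": [0,0,0]},
    {"offset": [0,0,0],"dr": [0,0,0]},
  ],
)

```text
time_s: 15.15
position: [0.5496, 0.231, 0.0511]
eef_rot: [2.364, 2.068, 0.004]
wrist_force: [0.1, -0.1, 0.7]
gripper_width: 0.0175
gripper_force: 25.1
```

Emit:
move_arm(
  plan=[
    {"offset": [-1,0,-6],"dr": [0,0,0]},
    {"offset": [0,0,-4],"dr": [0,0,0]},
    {"offset": [0,0,-3],"dr": [0,0,0]},
    {"offset": [0,0,-2],"dr": [0,0,0]},
    {"offset": [0,0,0],"dr": [0,0,0]},
    {"offset": [0,0,0],"dr": [0,0,0]},
  ],
)

```text
time_s: 15.65
position: [0.5491, 0.2313, 0.0358]
eef_rot: [2.362, 2.068, 0.005]
wrist_force: [2.5, -1.6, 3.8]
gripper_width: 0.0183
gripper_force: 25.5
```

Emit:
move_arm(
  plan=[
    {"offset": [0,0,0],"dr": [0,0,0]},
    {"offset": [0,0,0],"dr": [0,0,0]},
    {"offset": [0,0,0],"dr": [0,0,0]},
    {"offset": [0,0,0],"dr": [0,0,0]},
    {"offset": [0,0,10],"dr": [0,0,0]},
    {"offset": [0,0,20],"dr": [0,0,0]},
    {"offset": [0,0,35],"dr": [0,0,0]},
    {"offset": [0,0,30],"dr": [0,0,0]},
    {"offset": [2,-20,0],"dr": [0,0,-0.112]},
    {"offset": [2,-20,0],"dr": [0,0,-0.112]},
    {"offset": [2,-20,0],"dr": [0,0,-0.112]},
    {"offset": [2,-20,0],"dr": [0,0,-0.112]},
  ],
  grip=-0.25,
)

```text
time_s: 16.65
position: [0.5552, 0.1505, 0.1307]
eef_rot: [2.768, 1.486, 0.001]
wrist_force: [0.8, 0.6, 0.0]
gripper_width: 0.0321
gripper_force: 0.0
```

Emit:
move_arm(
  plan=[
    {"offset": [2,-21,0],"dr": [0,0,-0.112]},
    {"offset": [2,-21,0],"dr": [0,0,-0.112]},
    {"offset": [2,-21,0],"dr": [0,0,-0.112]},
    {"offset": [2,-21,0],"dr": [0,0,-0.112]},
    {"offset": [2,-21,0],"dr": [0,0,-0.112]},
    {"offset": [2,-21,0],"dr": [0,0,-0.112]},
    {"offset": [2,-21,0],"dr": [0,0,-0.112]},
    {"offset": [2,-21,0],"dr": [0,0,-0.112]},
    {"offset": [2,-21,0],"dr": [0,0,-0.112]},
    {"offset": [2,-21,0],"dr": [0,0,-0.112]},
    {"offset": [2,-21,0],"dr": [0,0,-0.112]},
    {"offset": [2,-21,0],"dr": [0,0,-0.112]},
  ],
  grip=0,
)

```text
time_s: 17.65
position: [0.5791, -0.1019, 0.1302]
eef_rot: [-3.091, 0.561, -0.0]
wrist_force: [0.4, -0.6, -0.3]
gripper_width: 0.0428
gripper_force: 0.0
```

Emit:
move_arm(
  plan=[
    {"offset": [1,-21,0],"dr": [0,0,-0.112]},
    {"offset": [1,-15,-15],"dr": [0,0,-0.112]},
    {"offset": [0,0,-25],"dr": [0,0,0]},
    {"offset": [0,0,-25],"dr": [0,0,0]},
    {"offset": [0,0,0],"dr": [0,0,0]},
    {"offset": [0,0,0],"dr": [0,0,0]},
    {"offset": [0,0,0],"dr": [0,0,0]},
  ],
)

```text
time_s: 18.23
position: [0.5819, -0.137, 0.0658]
eef_rot: [-3.012, 0.894, -0.002]
wrist_force: [0.7, 0.4, -0.3]
gripper_width: 0.0428
gripper_force: 0.0
```

Run:
```python
from h import *
head()
```

```text
[ 0.5819 -0.137   0.0658] heading 326.92 [ 0.7  0.4 -0.3] 0.0428 t 18.2333
```

Heading is -33.1°, as wanted. Descend to 0.0155 and close.

Emit:
move_arm(
  plan=[
    {"offset": [0,0,-20],"dr": [0,0,0]},
    {"offset": [0,0,-18],"dr": [0,0,0]},
    {"offset": [0,0,-8],"dr": [0,0,0]},
    {"offset": [0,0,-4],"dr": [0,0,0]},
    {"offset": [0,0,0],"dr": [0,0,0]},
    {"offset": [0,0,0],"dr": [0,0,0]},
    {"offset": [0,0,0],"dr": [0,0,0]},
  ],
)

```text
time_s: 18.82
position: [0.5824, -0.1372, 0.016]
eef_rot: [3.011, -0.895, 0.004]
wrist_force: [0.6, 0.4, 0.4]
gripper_width: 0.0425
gripper_force: 0.0
```

Emit:
move_arm(
  plan=[
    {"offset": [0,0,0],"dr": [0,0,0]},
    {"offset": [0,0,0],"dr": [0,0,0]},
    {"offset": [0,0,0],"dr": [0,0,0]},
    {"offset": [0,0,0],"dr": [0,0,0]},
    {"offset": [0,0,0],"dr": [0,0,0]},
    {"offset": [0,0,0],"dr": [0,0,0]},
  ],
  grip=-1,
)

```text
time_s: 19.32
position: [0.5819, -0.1372, 0.0156]
eef_rot: [-3.011, 0.895, -0.002]
wrist_force: [-0.6, 0.3, 6.6]
gripper_width: 0.0176
gripper_force: 25.5
```

Emit:
move_arm(
  plan=[
    {"offset": [0,0,15],"dr": [0,0,0]},
    {"offset": [0,0,35],"dr": [0,0,0]},
    {"offset": [0,10,35],"dr": [0,0,0.112]},
    {"offset": [1,20,35],"dr": [0,0,0.112]},
    {"offset": [1,20,0],"dr": [0,0,0.112]},
    {"offset": [1,20,0],"dr": [0,0,0.112]},
    {"offset": [1,20,0],"dr": [0,0,0.112]},
    {"offset": [1,20,0],"dr": [0,0,0.112]},
    {"offset": [1,20,0],"dr": [0,0,0.112]},
    {"offset": [1,20,0],"dr": [0,0,0.112]},
    {"offset": [1,20,0],"dr": [0,0,0.112]},
    {"offset": [1,20,0],"dr": [0,0,0.112]},
  ],
)

```text
time_s: 20.32
position: [0.5897, 0.0539, 0.1341]
eef_rot: [-3.024, -0.85, 0.001]
wrist_force: [0.6, -0.1, -0.6]
gripper_width: 0.0179
gripper_force: 25.0
```

Emit:
move_arm(
  plan=[
    {"offset": [1,22,0],"dr": [0,0,0.112]},
    {"offset": [1,22,0],"dr": [0,0,0.112]},
    {"offset": [1,22,0],"dr": [0,0,0.112]},
    {"offset": [1,22,0],"dr": [0,0,0.112]},
    {"offset": [1,22,0],"dr": [0,0,0.112]},
    {"offset": [1,22,0],"dr": [0,0,0.112]},
    {"offset": [1,22,0],"dr": [0,0,0.112]},
    {"offset": [0,16,0],"dr": [0,0,0.112]},
    {"offset": [0,0,0],"dr": [0,0,0]},
    {"offset": [0,0,0],"dr": [0,0,0]},
    {"offset": [0,0,0],"dr": [0,0,0]},
  ],
)

```text
time_s: 21.23
position: [0.5967, 0.2223, 0.134]
eef_rot: [-2.365, -2.068, 0.002]
wrist_force: [0.6, -0.3, 0.1]
gripper_width: 0.0179
gripper_force: 25.0
```

```bash
cat >> h.py <<'E'
def flange(name):
    # row of the white flange's rear edge of the held syringe near column 315
    s=head();im=vision.get_image("wrist")[:,:,::-1];cv2.imwrite(f"pics/{name}.png",im)
    cv2.imwrite(f"pics/{name}c.png",cv2.resize(im[120:320,180:460],None,fx=2,fy=2))
E
python3 - <<'E'
from h import *
flange("w7")
E
```

```text
[0.5967 0.2223 0.134 ] heading 82.32 [ 0.6 -0.3  0.1] 0.0179 t 21.2333
```

View pics/w7.png

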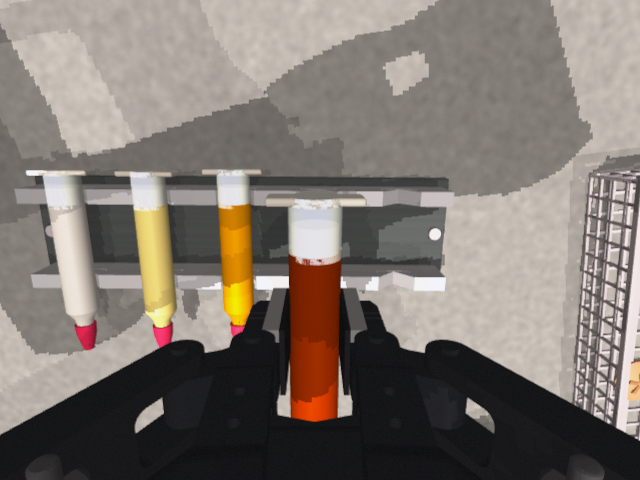

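Amber is seated in line, with all flanges level near row 171. Rust is held straight, flange at (315,199). Lower it into groove 3.

Emit:
move_arm(
  plan=[
    {"offset": [-0.5,0,-25],"dr": [0,0,0]},
    {"offset": [0,0,-30],"dr": [0,0,0]},
    {"offset": [0,0,-20],"dr": [0,0,0]},
    {"offset": [0,0,-10],"dr": [0,0,0]},
    {"offset": [0,0,0],"dr": [0,0,0]},
    {"offset": [0,0,0],"dr": [0,0,0]},
    {"offset": [0,0,0],"dr": [0,0,0]},
  ],
)

```text
time_s: 21.87
position: [0.5982, 0.223, 0.0512]
eef_rot: [2.364, 2.068, 0.004]
wrist_force: [-0.1, 0.0, -0.4]
gripper_width: 0.0179
gripper_force: 25.0
```

Emit:
move_arm(
  plan=[
    {"offset": [0,0,-6],"dr": [0,0,0]},
    {"offset": [0,0,-4],"dr": [0,0,0]},
    {"offset": [0,0,-3],"dr": [0,0,0]},
    {"offset": [0,0,-2],"dr": [0,0,0]},
    {"offset": [0,0,0],"dr": [0,0,0]},
    {"offset": [0,0,0],"dr": [0,0,0]},
  ],
)

```text
time_s: 22.37
position: [0.5987, 0.2233, 0.0361]
eef_rot: [2.362, 2.068, 0.006]
wrist_force: [2.2, -1.5, 3.9]
gripper_width: 0.0178
gripper_force: 25.4
```

Emit:
move_arm(
  plan=[
    {"offset": [0,0,0],"dr": [0,0,0]},
    {"offset": [0,0,0],"dr": [0,0,0]},
    {"offset": [0,0,0],"dr": [0,0,0]},
    {"offset": [0,0,0],"dr": [0,0,0]},
    {"offset": [0,0,10],"dr": [0,0,0]},
    {"offset": [0,0,20],"dr": [0,0,0]},
    {"offset": [0,0,35],"dr": [0,0,0]},
    {"offset": [0,0,30],"dr": [0,0,0]},
    {"offset": [-4,-20,0],"dr": [0,0,0]},
    {"offset": [-5,-30,0],"dr": [0,0,0.109]},
    {"offset": [-5,-30,0],"dr": [0,0,0.109]},
    {"offset": [-5,-30,0],"dr": [0,0,0.109]},
  ],
  grip=-0.25,
)

```text
time_s: 23.37
position: [0.5774, 0.1124, 0.1307]
eef_rot: [1.987, 2.433, 0.001]
wrist_force: [0.9, 0.6, -0.5]
gripper_width: 0.0317
gripper_force: 0.0
```

Emit:
move_arm(
  plan=[
    {"offset": [-5,-30,0],"dr": [0,0,0.109]},
    {"offset": [-5,-30,0],"dr": [0,0,0.109]},
    {"offset": [-5,-30,0],"dr": [0,0,0.109]},
    {"offset": [-5,-30,0],"dr": [0,0,0.109]},
    {"offset": [-5,-30,0],"dr": [0,0,0.109]},
    {"offset": [-5,-30,0],"dr": [0,0,0.109]},
    {"offset": [-5,-30,0],"dr": [0,0,0.109]},
    {"offset": [-5,-30,0],"dr": [0,0,0.109]},
    {"offset": [-5,-30,0],"dr": [0,0,0]},
    {"offset": [-5,-30,0],"dr": [0,0,0]},
    {"offset": [-5,-30,0],"dr": [0,0,0]},
    {"offset": [-4,-20,0],"dr": [0,0,0]},
  ],
  grip=0,
)

```text
time_s: 24.37
position: [0.5183, -0.2396, 0.1305]
eef_rot: [0.785, 3.041, -0.002]
wrist_force: [-0.1, 0.8, -0.5]
gripper_width: 0.0427
gripper_force: 0.0
```

Emit:
move_arm(
  plan=[
    {"offset": [0,0,-15],"dr": [0,0,0]},
    {"offset": [0,0,-25],"dr": [0,0,0]},
    {"offset": [0,0,-25],"dr": [0,0,0]},
    {"offset": [0,0,0],"dr": [0,0,0]},
    {"offset": [0,0,0],"dr": [0,0,0]},
    {"offset": [0,0,0],"dr": [0,0,0]},
  ],
)

```text
time_s: 24.87
position: [0.5194, -0.2372, 0.0658]
eef_rot: [0.783, 3.041, -0.001]
wrist_force: [-0.2, 0.4, 0.6]
gripper_width: 0.0428
gripper_force: 0.0
```

Run:
```python
from h import *
head()
```

```text
[ 0.5194 -0.2372  0.0658] heading 151.12 [-0.2  0.4  0.6] 0.0428 t 24.8667
```

Emit:
move_arm(
  plan=[
    {"offset": [-1.5,0,-20],"dr": [0,0,0]},
    {"offset": [0,0,-18],"dr": [0,0,0]},
    {"offset": [0,0,-8],"dr": [0,0,0]},
    {"offset": [0,0,-4],"dr": [0,0,0]},
    {"offset": [0,0,0],"dr": [0,0,0]},
    {"offset": [0,0,0],"dr": [0,0,0]},
    {"offset": [0,0,0],"dr": [0,0,0]},
  ],
)

```text
time_s: 25.45
position: [0.5183, -0.2375, 0.0159]
eef_rot: [0.783, 3.04, -0.001]
wrist_force: [0.5, -0.1, 0.5]
gripper_width: 0.0426
gripper_force: 0.0
```

Emit:
move_arm(
  plan=[
    {"offset": [0,0,0],"dr": [0,0,0]},
    {"offset": [0,0,0],"dr": [0,0,0]},
    {"offset": [0,0,0],"dr": [0,0,0]},
    {"offset": [0,0,0],"dr": [0,0,0]},
    {"offset": [0,0,0],"dr": [0,0,0]},
    {"offset": [0,0,0],"dr": [0,0,0]},
  ],
  grip=-1,
)

```text
time_s: 25.95
position: [0.5178, -0.2373, 0.0155]
eef_rot: [0.784, 3.041, -0.0]
wrist_force: [-1.0, 0.3, 6.3]
gripper_width: 0.0175
gripper_force: 25.3
```

Emit:
move_arm(
  plan=[
    {"offset": [0,0,15],"dr": [0,0,0]},
    {"offset": [0,0,35],"dr": [0,0,0]},
    {"offset": [2,10,35],"dr": [0,0,0]},
    {"offset": [8,28,35],"dr": [0,0,0]},
    {"offset": [8,28,0],"dr": [0,0,-0.109]},
    {"offset": [8,28,0],"dr": [0,0,-0.109]},
    {"offset": [8,28,0],"dr": [0,0,-0.109]},
    {"offset": [8,28,0],"dr": [0,0,-0.109]},
    {"offset": [8,28,0],"dr": [0,0,-0.109]},
    {"offset": [8,28,0],"dr": [0,0,-0.109]},
    {"offset": [8,28,0],"dr": [0,0,-0.109]},
    {"offset": [8,28,0],"dr": [0,0,-0.109]},
  ],
)

```text
time_s: 26.95
position: [0.5903, 0.0241, 0.1312]
eef_rot: [-2.001, -2.421, 0.001]
wrist_force: [-0.2, -0.0, 0.0]
gripper_width: 0.018
gripper_force: 24.8
```

Emit:
move_arm(
  plan=[
    {"offset": [8,28,0],"dr": [0,0,-0.109]},
    {"offset": [8,28,0],"dr": [0,0,-0.109]},
    {"offset": [8,28,0],"dr": [0,0,-0.109]},
    {"offset": [8,28,0],"dr": [0,0,0]},
    {"offset": [8,28,0],"dr": [0,0,0]},
    {"offset": [8,28,0],"dr": [0,0,0]},
    {"offset": [7,23,0],"dr": [0,0,0]},
    {"offset": [0,0,0],"dr": [0,0,0]},
    {"offset": [0,0,0],"dr": [0,0,0]},
    {"offset": [0,0,0],"dr": [0,0,0]},
  ],
)

```text
time_s: 27.78
position: [0.6447, 0.2131, 0.1308]
eef_rot: [-2.363, -2.07, 0.003]
wrist_force: [-1.0, -0.7, -0.3]
gripper_width: 0.018
gripper_force: 24.9
```

Run:
```python
from h import *
flange("w8")
```

```text
[0.6447 0.2131 0.1308] heading 82.44 [-1.  -0.7 -0.3] 0.018 t 27.7833
```

View pics/w8.png

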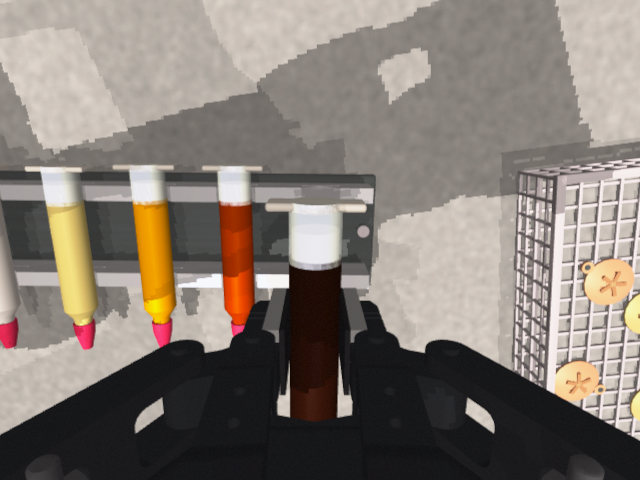

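Rust is seated, level with the others. Umber is held straight, flange at (315,205). Lower it into groove 4.

Emit:
move_arm(
  plan=[
    {"offset": [1.5,4,-25],"dr": [0,0,0]},
    {"offset": [0,0,-27],"dr": [0,0,0]},
    {"offset": [0,0,-20],"dr": [0,0,0]},
    {"offset": [0,0,-8],"dr": [0,0,0]},
    {"offset": [0,0,0],"dr": [0,0,0]},
    {"offset": [0,0,0],"dr": [0,0,0]},
    {"offset": [0,0,0],"dr": [0,0,0]},
  ],
)

```text
time_s: 28.42
position: [0.6484, 0.2174, 0.0534]
eef_rot: [2.363, 2.068, 0.004]
wrist_force: [0.7, 0.3, -0.7]
gripper_width: 0.0179
gripper_force: 24.9
```

Emit:
move_arm(
  plan=[
    {"offset": [-0.5,0.2,-8],"dr": [0,0,0]},
    {"offset": [0,0,-4],"dr": [0,0,0]},
    {"offset": [0,0,-3],"dr": [0,0,0]},
    {"offset": [0,0,-2],"dr": [0,0,0]},
    {"offset": [0,0,0],"dr": [0,0,0]},
    {"offset": [0,0,0],"dr": [0,0,0]},
  ],
)

```text
time_s: 28.92
position: [0.6484, 0.218, 0.036]
eef_rot: [2.361, 2.068, 0.005]
wrist_force: [2.2, -2.2, 5.0]
gripper_width: 0.0178
gripper_force: 25.2
```

Emit:
move_arm(
  plan=[
    {"offset": [0,0,0],"dr": [0,0,0]},
    {"offset": [0,0,0],"dr": [0,0,0]},
    {"offset": [0,0,0],"dr": [0,0,0]},
    {"offset": [0,0,0],"dr": [0,0,0]},
    {"offset": [0,0,10],"dr": [0,0,0]},
    {"offset": [0,0,20],"dr": [0,0,0]},
    {"offset": [0,0,35],"dr": [0,0,0]},
    {"offset": [0,0,35],"dr": [0,0,0]},
    {"offset": [-30,-20,35],"dr": [0,0,0]},
    {"offset": [-35,-30,35],"dr": [0,0,0]},
    {"offset": [-35,-30,0],"dr": [0,0,0]},
    {"offset": [0,0,0],"dr": [0,0,0]},
  ],
  grip=-0.25,
)

```text
time_s: 29.92
position: [0.5572, 0.1488, 0.1886]
eef_rot: [-2.362, -2.066, 0.014]
wrist_force: [-2.2, -0.3, -1.7]
gripper_width: 0.032
gripper_force: 0.0
```

Emit:
move_arm(
  plan=[
    {"offset": [0,0,0],"dr": [0,0,0]},
    {"offset": [0,0,0],"dr": [0,0,0]},
  ],
)

```text
time_s: 30.08
position: [0.565, 0.1526, 0.1896]
eef_rot: [2.364, 2.069, 0.002]
wrist_force: [0.0, 0.8, 0.2]
gripper_width: 0.0322
gripper_force: 0.0
```

Run:
```python
from h import *
flange("w9")
t=vision.get_image("top")[:,:,::-1];cv2.imwrite("pics/top9.png",t)
```

```text
[0.565  0.1526 0.1896] heading 82.38 [0.  0.8 0.2] 0.0322 t 30.0833
```

View pics/w9.png

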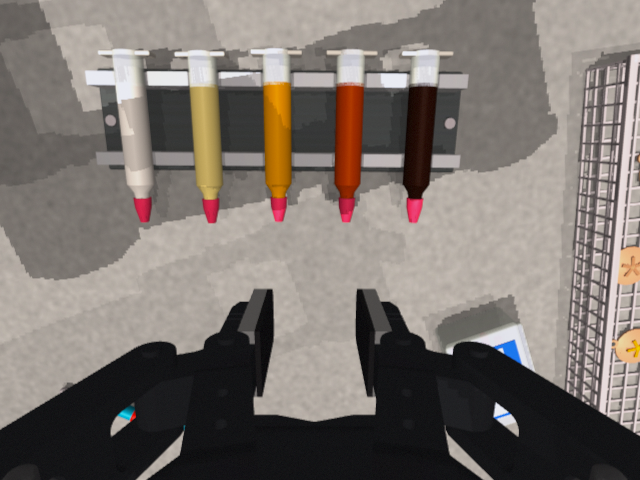

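All five lie seated and parallel in shade order, with flanges level (rows 51–54) and tips the same way (rows 210–222). The gripper is clear of everything.

```bash
python3 -c "
from bench import manip
print(manip.job_done())"
```

```text
the job is handed in; nothing more can be done
None
```

The job is handed in at about 30 s: cream, amber, rust and umber lie seated in grooves 1–4, in line with the white syringe and tips the same way; neither the white syringe nor the tip box was touched.

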